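Close the big salted-egg jar

ROBOT

A 6-joint arm with a two-finger parallel gripper is mounted at the origin on the work surface. World frame = base frame: x ahead of the robot, y to its left, z up, the work surface at z = 0. Lengths are in mm, angles in rad, forces in N, time in s.
With the tool pointing down it reaches from about 325 to 750 mm from the base axis. Payload 7.6 kg.
Tool frame: the origin (TCP) lies on the centre line of the jaws, within the pads' length; the fingertips stand 8 mm ahead of it and the grasp point (between the pads) lies 11 mm behind it; z points along the fingers, y is the line along which they close (so a half turn about z gives the same grasp; the last joint's range is limited). The gripper opens to 85 mm and grips with 20 to 120 N. Pads are 22 mm wide; open, the fingers measure 114 mm over their backs; the gripper's body (76 mm by 85 mm) begins 54 mm behind the grasp point. The pads swing forward as they close: fully open they stand 13 mm farther back than shut.
Start: joints at [1.178, 0.052, 1.401, -0, 1.689, -0.07], TCP at [166.526, 497.91, 239.323] pointing down, gripper open.
Joint ranges: [-2.9, 2.9], [-0.91, 2.17], [0.12, 2.37], [-1.06, 4.2], [0.26, 2.73], [-2.93, 2.93]. Speed limits (rad/s): [2.57, 2.57, 3.01, 3.14, 3.14, 3.14].

INTERFACE

Orientations are given as a unit quaternion [x, y, z, w].
In Python, from bench import manip gives the robot as it stands. Calls block until the motion is done:
- manip.movep(position, orientation): joint-space move of the TCP to a pose.
- manip.move_linear(position, frame=None, feed=150): straight line of the TCP; frame=None keeps the orientation; feed is the mean speed in mm/s.
- manip.movej(angles): joint-space move.
- manip.set_gripper(opening): finger opening in mm; the grip force is fixed at half the most; returns when the fingers have stopped.
- manip.hold(seconds).
- manip.inverse_kinematics(position, orientation): joint angles nearest the present ones, or None.
- manip.get_state(): the state.
- manip.read_camera(name): name is "side" or "top" or "wrist"; returns the picture (480x640x3 uint8, red, green, blue); there is no depth.
- manip.calibration(name): a dict with "K" (3x3 intrinsics, pixels), "world_from_camera" (4x4, takes a point from camera to world coordinates). Camera axes: x right, y down, z forward; pixel columns grow to the right and rows downward; lengths in mm; the calibration is good to about 2 mm. A picture is of the moment at which its call begins: read the wrist's pose just before it. calibration takes no time and is no camera call; for the wrist camera it gives the pose at the moment of the call.
A pose or a line that the arm cannot do raises manip.PlanningError and nothing moves.
- manip.finish_job(): hands the job in; it is judged then, once.
The state is a dict: "time": time; "qpos": joint angles; "qd": joint speeds; "tau": joint torques, N m; "tcp_pos": TCP position; "tcp_rot": TCP orientation; "ft_force": force on the tool from outside, world axes, zero at the start; "wrist_torque": the same for the moment, N m; "opening": finger opening in mm; "grip_force": force on a finger pad.
Only numpy, scipy, OpenCV 4.12 (cv2) and the standard library are available. Lean on these libraries where they do the work, as an engineer would, in place of code of your own. Each camera call takes 0.05 s, during which the arm holds its last target. There are 200 camera calls.

TASK

Close the big two-eared egg jar with the larger of the two white lids, leaving the smaller lid where it lies. Set the lid level on top of the jar's thread with its grip bar some 60 degrees clockwise (seen from above) of the line through the ears, turn it back anticlockwise until the bar lines up with the ears and lower it fully down over the neck, then tighten it clockwise to the stop and let go.

Things in the scene. Friction and masses are not known exactly. Their poses are not given: they have to be found in the camera images.
- lid: Larger white plastic lid, 110 mm across, loose, 100 g, open side down. Origin: centre of its lower edge, z up. Skirt 24 mm high, 104 mm inside; top plate z 24-29 mm; on it a grip bar 80 mm long (along x), 14 mm thick (y), z 29-59 mm: pinch it near its top. Two lugs inside at +x and -x, under the bar's ends: 22 mm wide, 12.5 mm inward, z 0-7 mm. Same after half a turn.
- lid_end (a point): Top edge of the larger lid's grip bar at its +x end: 40 mm along x from the lid's axis, 59 mm above its lower edge.
- jar: Big terracotta egg jar, open, fixed, upright: 140 mm tall, belly 124 mm across, an ear handle on its +x and -x side (reaching 94 mm from the axis, up to 98 mm high). Origin: centre of its underside, z up. Neck 68 mm across. Two thread bands round the neck, to 46 mm from the axis, 128-136 mm high, a quarter turn each, centred on +y and -y; the gaps in line with the ears are the thread starts.
- jar_rim (a point): Centre of the jar's rim, 140 mm up. Lid resting on the bands: its lower edge 4 mm below the rim. Bar within 20 deg of the ears' line and axes within 4 mm: it goes freely down till its plate meets the rim (edge 24 mm below; lugs then 5 mm under the bands). Turned clockwise there, at constant height and almost no torque, it meets rigid stops with the bar 76 deg past the ears' line.
- small_lid: Smaller white lid, not for this jar: same form, 76 mm across, grip bar 52 mm long, top at 51 mm, loose, 50 g. Origin: centre of its lower edge, x along its bar.
Not all that is in view belongs to the job. Leave any blue or yellow look-alike of the lid alone.

How it is judged:
By the outcome, as a careful person would: the job done as asked, in the order asked, and still so for the second after the job is handed in, with the robot touching nothing.
It also fails if it takes over 45 s, if anything falls off the work surface, if the arm or the gripper's body presses on something with over 40 N, if the wrist force passes 120 N, or if a joint passes its speed limit or range.

## Working session

There is one attempt and no reset: what is moved stays moved. The work goes in short steps, each a Python script; the robot and the scene stay as the last script left them, time stands still between calls to the robot, and variables do not carry over. Pictures are saved under pics/ and viewed, at most 10 in all, crops included, and the job is handed in when it is done.

```bash
mkdir -p pics; ls
python3 - <<'E'
from bench import manip
import cv2, numpy as np
ims=[manip.read_camera(n) for n in("top","side")]
for n,i in zip(("top","side"),ims): cv2.imwrite(f"pics/{n}0.png",i[:,:,::-1])
for n in("top","side","wrist"):
    c=manip.calibration(n); print(n,np.round(c["K"],1).tolist(),np.round(c["world_from_camera"],3).tolist())
s=manip.get_state(); print(s)
E
```

```text
pics
top [[476.8, 0.0, 321.2], [0.0, 476.8, 239.4], [0.0, 0.0, 1.0]] [[-0.011, -0.995, 0.098, 292.633], [-1.0, 0.012, 0.009, 93.991], [-0.01, -0.098, -0.995, 1017.921], [0.0, 0.0, 0.0, 1.0]]
side [[490.0, 0.0, 325.1], [0.0, 490.0, 241.0], [0.0, 0.0, 1.0]] [[0.923, -0.206, 0.325, 66.703], [-0.384, -0.498, 0.777, -692.34], [0.002, -0.842, -0.539, 677.108], [0.0, 0.0, 0.0, 1.0]]
wrist [[426.8, 0.0, 320.7], [0.0, 426.8, 241.4], [0.0, 0.0, 1.0]] [[0.318, 0.898, 0.303, 88.253], [0.948, -0.3, -0.105, 525.054], [-0.003, 0.321, -0.947, 372.737], [0.0, 0.0, 0.0, 1.0]]
{'time': 0.1, 'qpos': array([ 1.17772188e+00,  5.27817475e-02,  1.40158599e+00, -5.18422684e-06,
        1.68861276e+00, -7.03331807e-02]), 'qd': array([-0.00148117, -0.00246471, -0.00381014,  0.0004423 ,  0.00060869,
        0.00132841]), 'tau': array([ 1.04363186e-03, -3.82578099e+01, -3.60988283e+01, -7.90855825e-05,
        4.72738553e-03,  9.99615878e-06]), 'tcp_pos': array([166.41352842, 497.66502753, 238.57125375]), 'tcp_rot': array([ 1.60671445e-01,  9.87007703e-01, -6.75969509e-04, -1.56844089e-04]), 'ft_force': array([-0.98201249, -0.34981512, -0.37075451]), 'wrist_torque': array([-0.03587637,  0.01202612, -0.00082873]), 'grip_force': 0.0, 'opening': 85.34397969598749}
```

View pics/top0.png

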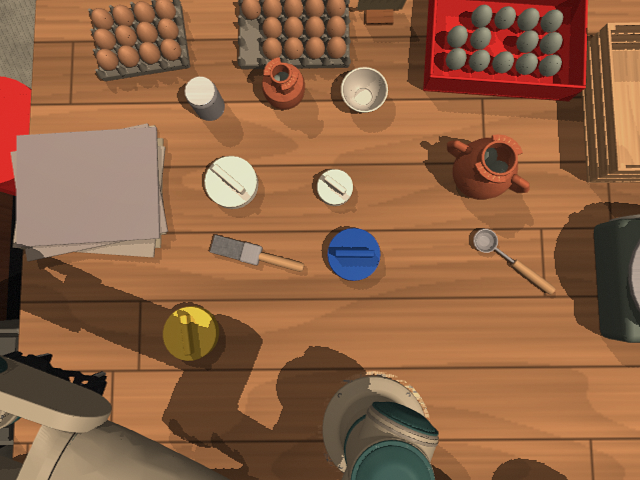

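View pics/side0.png

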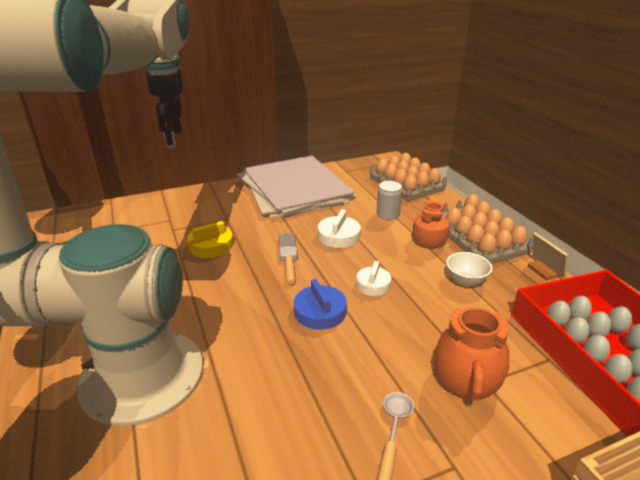

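The top view shows the larger lid at (230,180), the small lid at (335,187), and the jar at about (490,165) with ears near (457,147) and (520,184). The side view agrees: lid (340,231), jar (472,350). Next I'll get rough positions, then wrist views of the lid and the jar.

```bash
cat > h.py <<'E'
from bench import manip
import cv2, numpy as np
from scipy.spatial.transform import Rotation as R
def on_plane(cal,uv,z):
    uv=np.atleast_2d(uv).astype(float); T=cal["world_from_camera"]
    d=np.c_[uv,np.ones(len(uv))]@np.linalg.inv(cal["K"]).T@T[:3,:3].T
    return T[:3,3]+d*((z-T[2,3])/d[:,2])[:,None]
def project(cal,p):
    T=np.linalg.inv(cal["world_from_camera"]); q=np.atleast_2d(p)@T[:3,:3].T+T[:3,3]
    q=q@cal["K"].T; return q[:,:2]/q[:,2:]
def down(yaw):   # tool z down, tool x at angle yaw in the world
    c,s=np.cos(yaw),np.sin(yaw)
    return R.from_matrix(np.array([[c,s,0],[s,-c,0],[0,0,-1]])).as_quat()
def tool_yaw():
    m=R.from_quat(manip.get_state()["tcp_rot"]).as_matrix(); return np.arctan2(m[1,0],m[0,0])
def shoot(n,name):
    c=manip.calibration(n); i=manip.read_camera(n); cv2.imwrite(f"pics/{name}.png",i[:,:,::-1])
    np.savez(f"pics/{name}.npz",**c); return c,i
E
python3 - <<'E'
from h import *
c=manip.calibration("top")
for n,uv,z in(("lid",(230,181),29),("bar",[(211,165),(245,194)],59),("small",(334,187),24),("jar rim",(500,158),140),("ears",[(456,147),(522,184)],85)):
    print(n,on_plane(c,uv,z).round(0).tolist())
print(np.degrees(tool_yaw()))
lid=on_plane(c,(230,181),29)[0]; jar=on_plane(c,(500,158),140)[0]
# wrist camera offset in tool frame
s=manip.get_state(); T=manip.calibration("wrist")["world_from_camera"]
M=R.from_quat(s["tcp_rot"]).as_matrix()
print("cam in tool",(M.T@(T[:3,3]-s["tcp_pos"])).round(1),(M.T@T[:3,:3]).round(2).tolist())
for y in range(-180,180,15):
    for n,p,z in(("lid",lid,48),("jar",jar,240)):
        q=manip.inverse_kinematics([p[0],p[1],z],down(np.radians(y))); print(y,n,None if q is None else q.round(2)[[0,1,2,3,4,5]].tolist())
E
```

```text
lid [[516.0, 294.0, 29.0]]
bar [[543.0, 328.0, 59.0], [482.0, 257.0, 59.0]]
small [[501.0, 75.0, 24.0]]
jar rim [[528.0, -235.0, 140.0]]
ears [[566.0, -169.0, 85.0], [490.0, -296.0, 85.0]]
161.5082490167685
cam in tool [  82.8    1.  -134.2] [[-0.0, -0.95, -0.32], [1.0, -0.0, -0.0], [0.0, -0.32, 0.95]]
-180 lid [0.46, 0.38, 1.41, -0.0, 1.35, -1.11]
-180 jar [-0.48, 0.2, 1.24, -0.0, 1.7, -2.05]
-165 lid [0.46, 0.38, 1.41, -0.0, 1.35, -1.38]
-165 jar [-0.48, 0.2, 1.24, -0.0, 1.7, -2.31]
-150 lid [0.46, 0.38, 1.41, -0.0, 1.35, -1.64]
-150 jar [-0.48, 0.2, 1.24, -0.0, 1.7, -2.58]
-135 lid [0.46, 0.38, 1.41, -0.0, 1.35, -1.9]
-135 jar [-0.48, 0.2, 1.24, -0.0, 1.7, -2.84]
-120 lid [0.46, 0.38, 1.41, -0.0, 1.35, -2.16]
-120 jar None
-105 lid [0.46, 0.38, 1.41, -0.0, 1.35, -2.42]
-105 jar [-0.48, 0.2, 1.24, -0.0, 1.7, 2.92]
-90 lid [0.46, 0.38, 1.41, -0.0, 1.35, -2.69]
-90 jar [-0.48, 0.2, 1.24, -0.0, 1.7, 2.66]
-75 lid None
-75 jar [-0.48, 0.2, 1.24, -0.0, 1.7, 2.4]
-60 lid None
-60 jar [-0.48, 0.2, 1.24, -0.0, 1.7, 2.14]
-45 lid [0.46, 0.38, 1.41, -0.0, 1.35, 2.81]
-45 jar [-0.48, 0.2, 1.2
[... 558 characters left out ...]
38, 1.41, -0.0, 1.35, 0.98]
60 jar [-0.48, 0.2, 1.24, -0.0, 1.7, 0.04]
75 lid [0.46, 0.38, 1.41, -0.0, 1.35, 0.72]
75 jar [-0.48, 0.2, 1.24, -0.0, 1.7, -0.22]
90 lid [0.46, 0.38, 1.41, -0.0, 1.35, 0.46]
90 jar [-0.48, 0.2, 1.24, -0.0, 1.7, -0.48]
105 lid [0.46, 0.38, 1.41, -0.0, 1.35, 0.19]
105 jar [-0.48, 0.2, 1.24, -0.0, 1.7, -0.74]
120 lid [0.46, 0.38, 1.41, -0.0, 1.35, -0.07]
120 jar [-0.48, 0.2, 1.24, -0.0, 1.7, -1.01]
135 lid [0.46, 0.38, 1.41, -0.0, 1.35, -0.33]
135 jar [-0.48, 0.2, 1.24, -0.0, 1.7, -1.27]
150 lid [0.46, 0.38, 1.41, -0.0, 1.35, -0.59]
150 jar [-0.48, 0.2, 1.24, -0.0, 1.7, -1.53]
165 lid [0.46, 0.38, 1.41, -0.0, 1.35, -0.85]
165 jar [-0.48, 0.2, 1.24, -0.0, 1.7, -1.79]
```

Run:
```python
from h import *
manip.movep([528,-235,300],down(np.radians(59))); manip.hold(0.2); shoot("wrist","wjar")
print(manip.get_state()["time"])
manip.movep([516,294,210],down(np.radians(49))); manip.hold(0.2); shoot("wrist","wlid")
print(manip.get_state()["time"])
a=cv2.imread("pics/wjar.png"); b=cv2.imread("pics/wlid.png")
cv2.imwrite("pics/both.png",cv2.resize(np.vstack([a,b]),None,fx=.62,fy=.62))
```

```text
3.2333
5.425
```

View pics/both.png

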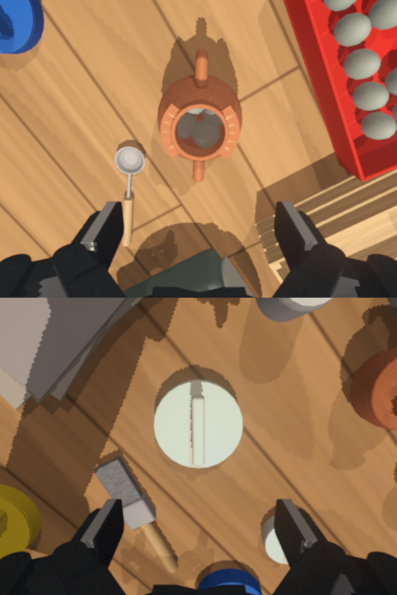

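The wrist view of the jar shows its rim at about (322,210) with the ears running vertically. In the wrist view of the lid, the disc is at about (320,205) and the bar is vertical. I'll enlarge both.

Run:
```python
from h import *
a=cv2.imread("pics/wjar.png")[70:300,230:410]; b=cv2.imread("pics/wlid.png")[120:290,240:400]
f=lambda i:cv2.resize(i,(400*i.shape[1]//180,400*i.shape[0]//180),interpolation=cv2.INTER_CUBIC)
cv2.imwrite("pics/c.png",np.hstack([f(a),cv2.copyMakeBorder(f(b),0,f(a).shape[0]-f(b).shape[0],0,0,cv2.BORDER_CONSTANT)]))
```

```text
(no output)
```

View pics/c.png

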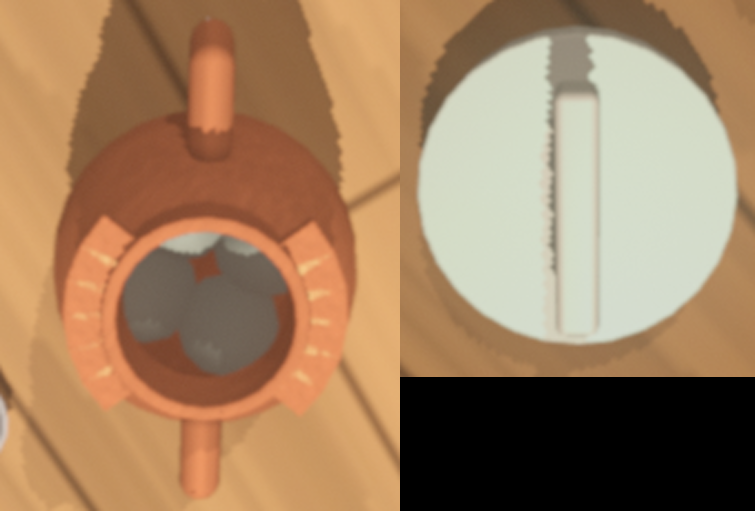

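Left crop, jar: the rim's outer circle spans x 103–308 and y 217–420, with ears centred at x≈211 (upper) and x≈200 (lower). Right crop, lid: the disc spans x 18–337 and y 27–344, and the bar top spans x 157–198 and y 93–337. Now I'll measure in world coordinates and cross-check with the top camera.

```bash
cat > meas.py <<'E'
from h import *
from scipy.optimize import least_squares
def circ(P):
    f=lambda p:np.hypot(P[:,0]-p[0],P[:,1]-p[1])-p[2]
    r=least_squares(f,[*P[:,:2].mean(0),50],loss="soft_l1",f_scale=.5); return r.x.round(1)
cl,cj=np.load("pics/wlid.npz"),np.load("pics/wjar.npz"); ct=manip.calibration("top")
ang=lambda p,q:np.degrees(np.arctan2(*(p-q)[1::-1])).round(2)
def blob(im,mask,xy):
    cs,_=cv2.findContours(mask.astype(np.uint8),0,cv2.CHAIN_APPROX_NONE)
    return [cv2.convexHull(c)[:,0] for c in cs if cv2.pointPolygonTest(c,xy,False)>=0][0]
for n,cal,xy in(("wlid",cl,(300,205)),("top0",ct,(230,190))):
    h=cv2.cvtColor(cv2.imread(f"pics/{n}.png"),cv2.COLOR_BGR2HSV); m=(h[...,1]<45)&(h[...,2]>170)
    c=blob(h,m,xy); c=cv2.approxPolyDP(c,0.3,True)[:,0]; print(n,"disc",circ(on_plane(cal,c,29)),len(c))
s=180/400
b=on_plane(cl,np.array([[157,93],[198,93],[198,337],[157,337]])*s+[240,120],59)
print("bar centre",b.mean(0).round(1),"len",np.linalg.norm(b[0]-b[3]).round(1),"w",np.linalg.norm(b[0]-b[1]).round(1),"ang",ang(b[0]+b[1],b[2]+b[3]))
off=[230,70]
r=on_plane(cj,np.array([[103,318],[308,318],[205,217],[205,420]])*s+off,140); print("rim",circ(r))
r=on_plane(cj,np.array([[117,318],[295,318],[205,232],[205,406]])*s+off,140); print("rim inner",circ(r))
k=on_plane(cj,np.array([[103,215],[105,410],[315,220],[303,415]])*s+off,136); print("band corners",k.mean(0).round(1),[ang(k[0],k[1]),ang(k[2],k[3])],np.linalg.norm(k-k.mean(0),axis=1).round(1))
for z in(70,85,98):
    e=on_plane(cj,np.array([[212,90],[200,460]])*s+off,z); print("ears",z,ang(e[0],e[1]),e.mean(0).round(1))
    e=on_plane(ct,[(456,147),(522,184)],z); print("  top ears",ang(e[0],e[1]),e.mean(0).round(1))
E
python3 meas.py
```

```text
wlid disc [517.2 296.2  54.4] 38
top0 disc [515.6 294.   53.1] 13
bar centre [517.5 296.   59. ] len 78.9 w 12.3 ang 48.86
rim [ 530.7 -232.3   33.3]
rim inner [ 530.9 -232.3   28.7]
band corners [ 531.1 -232.3  136. ] [np.float64(57.67), np.float64(57.68)] [46.7 46.6 46.6 46.7]
ears 70 57.26 [ 528.5 -236.6   70. ]
  top ears 58.92 [ 531.9 -237.8   70. ]
ears 85 57.26 [ 530.3 -233.6   85. ]
  top ears 58.92 [ 528.1 -232.5   85. ]
ears 98 57.26 [ 531.8 -230.9   98. ]
  top ears 58.92 [ 524.8 -228.    98. ]
```

Run:
```python
from h import *
a=cv2.imread("pics/top0.png"); b=cv2.imread("pics/side0.png")
cv2.imwrite("pics/d.png",np.hstack([cv2.resize(a[125:210,440:540],(400,340),interpolation=2),cv2.resize(b[295:380,425:525],(400,340),interpolation=2)]))
```

```text
(no output)
```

View pics/d.png

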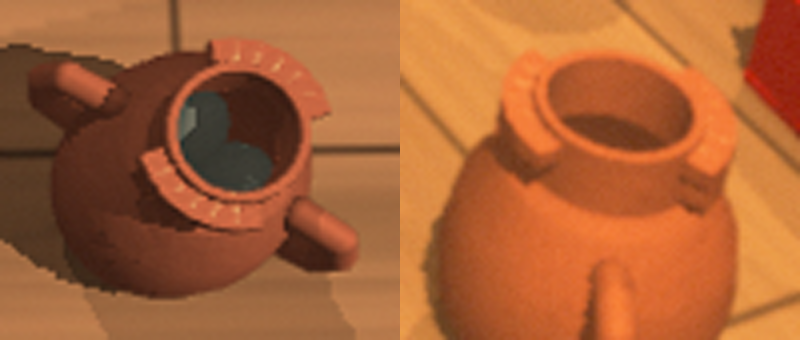

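The wrist data is consistent, and the offset from the top camera is about the same for lid and jar. The lid is at (517.4, 296.1) with its bar at 48.9°; the jar is at (531, -232.3) with the ear line at 57.7°. Grasping the lid.

```bash
cat >> h.py <<'E'
LID=np.array([517.4,296.1]); BAR=48.9; JAR=np.array([531.,-232.3]); EAR=57.7; H=42
q=lambda deg:down(np.radians(deg))
def rep(t=""):
    s=manip.get_state(); print(t,round(s["time"],1),s["tcp_pos"].round(1),"yaw",round(np.degrees(tool_yaw()),1),"F",s["ft_force"].round(1),"M",s["wrist_torque"].round(2),"op",round(s["opening"],1),"g",round(s["grip_force"],1)); return s
E
python3 - <<'E'
from h import *
manip.movep([*LID,110],q(BAR)); rep()
manip.move_linear([*LID,H],feed=80); rep("down")
manip.set_gripper(5); rep("grip")
manip.move_linear([*LID,H+60],feed=120); manip.hold(.3); rep("lift")
shoot("wrist","held"); shoot("side","heldside")
a=cv2.imread("pics/held.png"); b=cv2.imread("pics/heldside.png")[120:300,240:440]
cv2.imwrite("pics/e.png",np.hstack([cv2.resize(a,(400,300)),cv2.resize(b,(333,300))]))
E
```

```text
5.9 [517.7 296.1 110.9] yaw 48.9 F [0.2 0.6 1.4] M [-0.02 -0.05 -0.02] op 85.4 g 0.0
down 6.9 [517.8 296.3  42.7] yaw 48.9 F [0.3 0.1 0.4] M [-0.09 -0.   -0.03] op 85.2 g 0.0
grip 7.6 [517.6 296.2  42.2] yaw 48.9 F [ 0.8 -0.7  2.2] M [-0.05 -0.03  0.01] op 13.1 g 59.4
lift 8.5 [517.1 296.  101.2] yaw 48.9 F [ 0.3 -0.5 -1.5] M [0.02 0.01 0.  ] op 13.0 g 59.1
```

View pics/e.png

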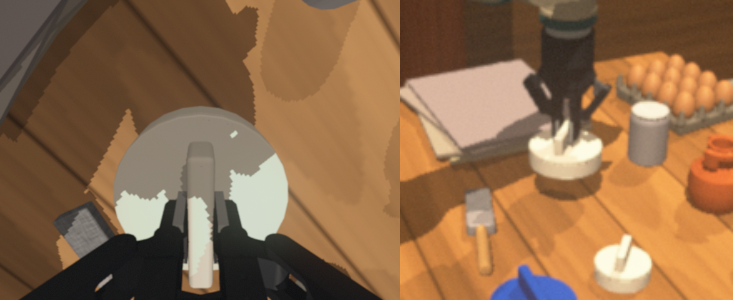

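The wrist view shows the lid gripped squarely, with the bar running from (201,142) to (201,288) at 0.625 scale. The side view shows it hanging level. Now I'll check the offset along the bar and carry the lid over the jar.

Run:
```python
from h import *
c=np.load("pics/held.npz"); p=on_plane(c,np.array([[201,142],[201,288]])*1.6,118)
s=manip.get_state(); M=R.from_quat(s["tcp_rot"]).as_matrix()
print("bar in tool",((p-s["tcp_pos"])@M).round(1).tolist())
y0=EAR-60
manip.move_linear([*LID,300],feed=250)
manip.movep([*JAR,300],q(y0)); rep("over")
manip.move_linear([*JAR,136+H+12],feed=150); manip.hold(.3); s=rep("near"); f0=s["ft_force"][2]
z=136+H+12
while z>136+H-6:
    z-=1; manip.move_linear([*JAR,z],feed=15); s=manip.get_state()
    if abs(s["ft_force"][2]-f0)>5: break
manip.hold(.2); rep(f"z={z}")
shoot("side","set"); shoot("top","settop")
a=cv2.imread("pics/set.png")[200:400,380:580]; b=cv2.imread("pics/settop.png")[80:240,410:570]
cv2.imwrite("pics/f.png",np.hstack([cv2.resize(i,(400,400)) for i in(a,b)]))
```

```text
bar in tool [[47.7, -0.2, -16.4], [-38.3, -0.2, -16.4]]
over 11.5 [ 531.4 -231.4  300. ] yaw -2.2 F [-0.2 -0.4 -0.8] M [ 0.04 -0.    0.01] op 12.8 g 59.0
near 12.6 [ 531.2 -232.4  190.7] yaw -2.3 F [ 0.6  0.3 -2. ] M [-0.03  0.03  0.01] op 12.7 g 59.0
z=177 16.1 [ 531.2 -232.4  178.2] yaw -2.3 F [-1.3  0.9  6. ] M [ 0.19  0.4  -0.03] op 12.9 g 60.0
```

View pics/f.png

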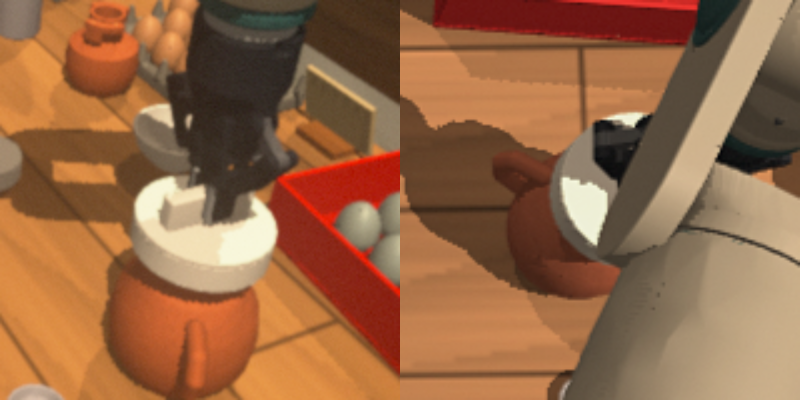

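Contact came at edge height 136 mm, as expected. The side view shows the lid resting level and centred on the thread. Next: turn anticlockwise to the ears' line and lower.

Run:
```python
from h import *
z=177.3
for y in np.linspace(EAR-60,EAR,5)[1:]:
    manip.movep([*JAR,z],q(y)); rep("rot")
manip.hold(.2); f0=rep("aligned")["ft_force"][2]
while z>116+H-3:
    z-=1; manip.move_linear([*JAR,z],feed=25); s=manip.get_state()
    if abs(s["ft_force"][2]-f0)>12: break
manip.hold(.2); rep(f"z={z}")
```

```text
rot 16.6 [ 531.3 -232.5  178.2] yaw 12.5 F [-0.3  0.3  5.9] M [0.02 0.06 0.13] op 13.2 g 59.9
rot 16.9 [ 530.9 -232.3  176.9] yaw 27.4 F [-0.4 -0.6  0.5] M [-0.12 -0.09  0.25] op 13.1 g 59.4
rot 17.3 [ 530.7 -232.1  176.6] yaw 42.3 F [-0.  -0.5 -0.5] M [ 0.05 -0.01  0.01] op 13.2 g 59.0
rot 17.6 [ 530.9 -232.2  177.1] yaw 57.3 F [-0.8 -0.4 -0.4] M [-0.01  0.01 -0.04] op 12.7 g 59.0
aligned 17.8 [ 531.  -232.3  177.3] yaw 57.5 F [-0.7  0.3 -1.1] M [-0.04  0.02  0.07] op 13.2 g 59.0
z=155.3 23.5 [ 531.1 -232.3  158.2] yaw 57.7 F [-8.   3.9 14.6] M [0.7  1.52 0.02] op 12.8 g 61.3
```

It seated exactly at edge height 116 mm. I'll ease the down force and tighten clockwise, watching the torque.

Run:
```python
from h import *
z=157.7
manip.move_linear([*JAR,z],feed=20); rep("eased")
for y in [EAR-20,EAR-40,EAR-60,EAR-70]:
    manip.movep([*JAR,z],q(y)); rep("turn")
y=EAR-70
while y>EAR-84:
    y-=1.5; manip.movep([*JAR,z],q(y)); s=manip.get_state()
    if abs(s["wrist_torque"][2])>1.2: break
manip.hold(.15); rep(f"y={y-EAR}")
```

```text
eased 23.8 [ 531.3 -232.4  158.2] yaw 57.7 F [0.2 0.8 5.8] M [ 0.1   0.2  -0.02] op 12.7 g 59.9
turn 24.2 [ 531.4 -232.5  158.2] yaw 37.8 F [0.1 0.7 4.2] M [ 0.03  0.09 -0.15] op 12.5 g 59.9
turn 24.6 [ 531.4 -232.5  158.2] yaw 17.8 F [0.2 0.3 5.3] M [ 0.09  0.02 -0.11] op 13.0 g 59.9
turn 25.1 [ 531.4 -232.5  158.2] yaw -2.2 F [-0.6  0.5  5. ] M [ 0.02  0.02 -0.13] op 12.8 g 59.9
turn 25.4 [ 531.4 -232.5  158.2] yaw -12.2 F [-0.1  0.3  4.6] M [ 0.04  0.04 -0.06] op 12.6 g 59.9
y=-79.0 27.0 [ 531.2 -232.9  158.3] yaw -21.0 F [-0.8 -1.5  5.4] M [-0.32  0.34  1.25] op 12.7 g 65.1
```

The torque rises at 79° past the ears' line, so it's at the stop. Release, retreat and check.

Run:
```python
from h import *
y=EAR-79
manip.set_gripper(60); rep("open")
manip.move_linear([*JAR,330],feed=200); manip.hold(.2); rep("up")
c,i=shoot("wrist","end"); shoot("side","endside")
a=cv2.imread("pics/end.png"); b=cv2.imread("pics/endside.png")[150:400,300:580]
cv2.imwrite("pics/g.png",np.hstack([a[:400,170:500],cv2.resize(b,(448,400))]))
```

```text
open 27.5 [ 531.  -232.3  157.5] yaw -21.3 F [ 0.5 -0.2  0.6] M [0.03 0.02 0.03] op 59.6 g 0.0
up 28.7 [ 530.8 -232.2  328.8] yaw -21.3 F [ 0.  -0.3  1.1] M [-0.03  0.02 -0.06] op 59.8 g 0.0
```

View pics/g.png

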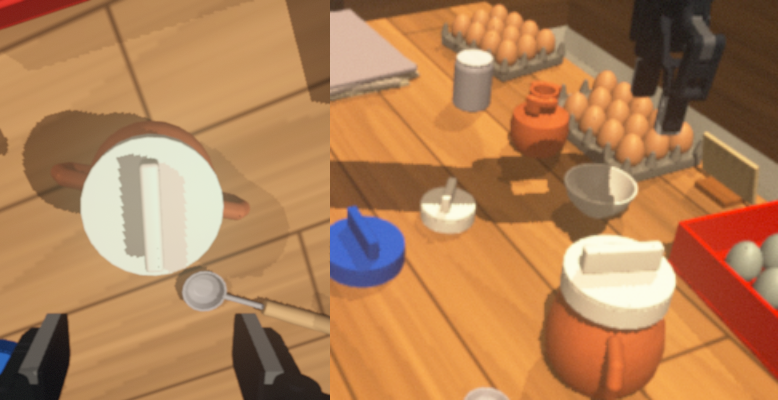

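The wrist view shows the bar from (149,162) to (155,270) and the ears at (62,175) and (243,209). The side view shows the lid level and low on the neck. I'll check the bar angle and finish if it's near 76°.

Run:
```python
from h import *
c=np.load("pics/end.npz")
b=on_plane(c,np.array([[149,162],[155,270]])+[170,0],175); e=on_plane(c,np.array([[62,175],[243,209]])+[170,0],85)
a=lambda p:np.degrees(np.arctan2(p[0,1]-p[1,1],p[0,0]-p[1,0]))%180
print("bar",a(b),"ears",a(e),"past",(a(e)-a(b))%180, b.mean(0).round(1), np.linalg.norm(b[0]-b[1]))
```

```text
bar 161.78404086199427 ears 57.82978055189513 past 76.04573968990086 [ 532.3 -233.3  175. ] 78.34355876066088
```

```bash
python3 -c "
from bench import manip
print(manip.finish_job())"
```

```text
the job is handed in; nothing more can be done
None
```

The jar is closed with the larger lid, seated fully down and turned clockwise to the stop (bar measured 76° past the ears' line), and the job was handed in at about 29 s with the gripper clear and the smaller lid not touched.

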